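# Refit the filter of a tabletop studio extractor

### The arm

A 6-joint arm with a two-finger parallel gripper is mounted at the origin on the work surface. World frame = base frame: x ahead of the robot, y to its left, z up, the work surface at z = 0. Lengths are in m, angles in degrees, forces in N, time in s.
With the tool pointing down it reaches from about 0.4 to 0.825 m from the base axis. Payload 7 kg.
Tool frame: the origin (TCP) lies between the finger pads; the fingertips stand 19 mm ahead of it and the grasp point (between the pads) is the TCP (r.tip_extent is the distance from the TCP to the fingertips, in m); z points along the fingers, y is the direction in which the jaws open and shut (so a half turn about z gives the same grasp; the last joint's range is limited). The gripper opens to 88 mm and grips with 3 to 60 N. Pads are 19 mm wide; open, the fingers measure 130 mm over their backs; the gripper's body (78 mm by 193 mm) begins 47 mm behind the grasp point.
Start: joints at [-57.863, 20.546, 0.682, 0, -70.136, -16.507], TCP at [0.182, -0.65, 0.246] pointing down, gripper open.
Joint ranges: [-176.03, 176.03], [-82.01, 121.73], [-58.28, 71.71], [-173.87, 95.51], [-174.79, -0.11], [-173.66, 173.66]. Speed limits (degrees/s): [136.94, 136.94, 172.46, 180, 180, 180].

### API

Orientations are given as [roll, pitch, yaw] about the fixed x, y, z axes, in that order (R = Rz(yaw) Ry(pitch) Rx(roll)).
In Python, from plant import r, capture, workorder, spotter gives the robot as it stands.
- The arm moves only by the tool step_arm, never from a script. Its argument "motion" is a list of rows, each a list of 5 numbers: the finger opening in m, from 0 to 0.0876, then the shift along the tool's x, y, z in m, then the turn about the tool's z in rad. In form: [[grip, dx, dy, dz, roll], ...]. A call has 1 to 5 rows; each row is the pose to reach, as a shift and turn from the pose commanded when the call began, along the tool's axes at that moment; what a row does not reach only later rows make up. A row lasts 1/8 s, in which the tool goes at most 62.5 mm and 10.7 degrees, less where a joint would pass 70% of its speed; a pose out of reach is approached as far as the arm can. A call with a gripper value outside its range is refused whole. The fingers move at their own pace and stop on an object; "newtons" is the grip in N (left out, the last holds). Time passes only in rows, so rows that repeat a pose let the fingers close. It gives the time, the measured TCP pose, the force and the opening at its end, in the units of the state.
- r.get_state(): the state, without advancing time (a new reading comes with each control period).
- capture(name): name is "scene" or "top" or "wrist"; returns a dict with "image" (384x512x3 uint8, red, green, blue), "z_map" (384x512 float32, m along the optical axis (not along the pixel's ray), 0 where there is no reading), "fx", "fy", "cx", "cy" (pixels), "pose" (4x4, takes a point from camera to world coordinates). Camera axes: x right, y down, z forward; pixel columns grow to the right and rows downward; lengths in m; the calibration is good to about 2 mm. The wrist camera is an equidistant fisheye: a pixel r from the principal point sees the ray r / f radians off the axis. A picture is of the moment at which its call begins.
- workorder.close_job(): hands the job in, once; it reports no verdict.
Trained networks look in the newest picture that a camera, given by its name, has taken for a name from the list of things; names that differ only in an ending like _2 or _b are one class to them, and where a whole thing is asked for, a point or a joint stands for the part that bears it (a point fixed in the world has none). Each returns a list of dicts, best first, with "p" (0 to 1); they miss things now and then, are a little off and sometimes report something else, mostly with a low value. They report only what shows in the picture. A call takes as long as a camera call.
- spotter.regions_of(camera, label): "mask" (384x512 bool, what is visible of it).
- spotter.tip_of(camera, label): "location" ([x, y, z] in m, in world coordinates, good to about 4 mm: a listed point, or the origin of a listed thing).
The state is a dict: "time_s": time; "joints": joint angles; "qd": joint speeds; "joint_torque": joint torques, N m; "tcp_pos": TCP position; "eef_rot": TCP orientation; "contact_force": force on the tool from outside, world axes, zero at the start; "moment": the same for the moment, N m; "gripper_width": finger opening in m.
Only numpy, scipy, OpenCV 4.12 (cv2) and the standard library are available. Lean on these libraries where they do the work, as an engineer would, in place of code of your own. Each camera call takes 0.05 s, during which the arm holds its last target.

### The job

The washed filter has been left sitting crooked in the tabletop extractor: its plain far end is down in the bay but short of the fixed lip, and its blue end is propped up on the sill. Push it so that its far edge goes in under the lip, then swing the blue end down and press it until the filter lies flat in the bay with both spring catches snapped back over the blue rail. Do not knock over or shove the studio things on and around the machine.

Things in the scene. Friction and masses are not known exactly. Their poses are not given: they have to be found in the camera images.
- extractor: fixed grey housing 400 x 300 x 115 mm; origin at the centre of its underside on the table, z up, x = the direction in which the filter is pushed home, y to the left of that. In its frame (mm): filter bay x -120 (sill wall) to 65 (far wall), y -83 to 83; ledge under the seated filter z = 70; flat deck all round z = 115. Tape and brush lie on the rear deck beyond the lip.
- sill (a point): middle of the bay's near top edge (the sill), where the flat front deck, 80 mm long, drops into the bay: x = -120, y = 0, z = 115 mm in the extractor's frame; axes as the extractor's
- lip (a point): middle of the free lower edge of the fixed aluminium lip, which reaches 20 mm over the bay from the far wall: x = 45, y = 0, z = 98 mm in the extractor's frame, so 28 mm above the ledge; axes as the extractor's
- filter: loose filter, 180 (x) x 160 x 22 mm, 0.2 to 0.4 kg: rigid metal frame with one blue end rail at its -x end, white pleats 6 mm below the frame's top. Origin: centre of its underside; x from the blue end to the far end, z out of its top. At first tilted about 20 degrees, blue end up, propped on the sill with 35 to 50 mm over the front deck; 3 mm play each side in the bay, 5 mm lengthwise.
- filter_near (a point): middle of the top of the filter's blue end rail (20 mm wide, 22 mm tall); the blue end face is 10 mm further along the filter's -x; axes as the filter's. Pushed until the blue end passes the sill, it drops about 10 mm and rests on the bevelled catches, filter tilted 10 to 12 degrees. Seated: 92 mm above the table, x = -110 to -105 mm in the extractor's frame
- filter_far (a point): middle of the top edge of the filter's plain aluminium far end face, 170 mm along the filter from filter_near; axes as the filter's. Seated: 92 mm above the table and x = 60 to 65 mm in the extractor's frame, well under the lip
- catch_left (a joint): brass spring catch in the sill wall, 24 mm wide, centred 52 mm to the left (+y) of the sill's middle: nose bevelled on top, 10 mm into the bay, flat underside 94 mm above the table. Value in m: 0 = fully out, 0.013 = pushed back into the wall. Pressing the blue rail down (8 to 15 N in all) pushes the catches back; they snap out over it once it is flat. Its black pull knob outside is not needed.
- catch_right (a joint): the same catch 52 mm to the right (-y) of the sill's middle
- tape: bystander on the extractor's rear deck: roll of cream masking tape lying flat, 88 mm across, 24 mm high; origin at the centre of its underside
- brush: bystander on the extractor's rear deck: flat paint brush with a red handle, 170 mm long, 42 mm wide, 20 mm high, lying roughly across the deck; origin under its middle
- jar_red: bystander on the table: white paint jar with a red band and black cap, 84 mm across, 105 mm high; origin at the centre of its underside
- jar_blue: bystander on the table: the same jar with a blue band
- cup_a: bystander on the table: light green paper cup, 72 mm across the rim, 90 mm high; origin at the centre of its underside
- cup_b: bystander on the table: another such cup
- squeeze: bystander on the table: white bottle with a red label and black cap, 60 mm across, 160 mm high; origin at the centre of its underside

How it is judged:
By the outcome, as a careful person would: the job done as asked, in the order asked, and still so for the second after the job is handed in, with the robot touching nothing.
It also fails if it takes over 40 s, if anything falls off the work surface, if the arm or the gripper's body presses on something with over 40 N, if the wrist force passes 120 N, or if a joint passes its speed limit or range.

## Working session

There is one attempt and no reset: what is moved stays moved. The work goes in short steps, Python scripts to look and compute and a tool call to move; the robot and the scene stay as the last step left them, time stands still between calls to the robot, and variables do not carry over. Pictures are saved under pics/ and viewed, and the job is handed in when it is done.

Besides the shell and the picture viewer there is one more tool, called after "Request:" as name(argument=value, ...), one argument or row to a line, values as JSON. step_arm: Moves the arm, as the interface text tells. Its arguments: {"type":"object","properties":{"motion":{"type":"array","items":{"type":"array","items":{"type":"number"}}},"newtons":{"type":"number"}},"required":["motion"]}

```bash
mkdir -p pics; cat > h.py <<'E'
import numpy as np,cv2
from plant import r,capture,workorder,spotter
def save(c,n): cv2.imwrite('pics/'+n,c['image'][:,:,::-1])
def world(c,u,v):
    z=c['z_map'][v,u]; p=np.array([(u-c['cx'])/c['fx']*z,(v-c['cy'])/c['fy']*z,z,1]); return (c['pose']@p)[:3]
E
python3 - <<'E'
from h import *
s=r.get_state();print({k:np.round(v,3) for k,v in s.items()})
for n in ['scene','top']:
    c=capture(n);save(c,n+'0.png');print(n,np.round(c['pose'],3).tolist(),c['fx'])
    for l in ['sill','lip','filter_near','filter_far','catch_left','catch_right','extractor','tape','brush','jar_red','jar_blue','cup_a','squeeze']:
        print(l,[(np.round(d['location'],3).tolist(),round(d['p'],2)) for d in spotter.tip_of(n,l)[:3]])
E
```

```text
{'time_s': np.float64(0.0), 'joints': array([-5.7863e+01,  2.0593e+01,  6.3200e-01, -2.1000e-02, -7.0136e+01,
       -1.6506e+01]), 'qd': array([ 0.084,  0.033,  0.004,  0.029, -0.046,  0.009]), 'joint_torque': array([-2.0000e-03, -5.8271e+01,  2.9306e+01,  6.9970e+00,  7.0000e-03,
       -0.0000e+00]), 'tcp_pos': array([ 0.182, -0.65 ,  0.245]), 'eef_rot': array([ 1.79902e+02, -9.00000e-03, -1.64376e+02]), 'contact_force': array([ 0.33 , -0.215,  0.991]), 'moment': array([-0.006, -0.026, -0.01 ]), 'gripper_width': np.float64(0.087)}
scene [[-0.314, 0.709, -0.631, 1.204], [0.949, 0.236, -0.208, 0.232], [0.001, -0.664, -0.748, 0.857], [0.0, 0.0, 0.0, 1.0]] 349.2671063902851
sill [([0.578, -0.146, 0.114], 0.87), ([0.643, -0.441, -0.001], 0.43)]
lip [([0.564, 0.018, 0.096], 0.62)]
filter_near [([0.575, -0.169, 0.141], 0.64), ([0.55, -0.428, 0.0], 0.44)]
filter_far [([0.569, -0.008, 0.09], 0.6), ([0.466, 0.09, 0.115], 0.57)]Traceback (most recent call last):
  File "<stdin>", line 6, in <module>
ValueError: it knows: brush, cup, extractor, filter, filter_far, filter_near, jar_blue, jar_red, lip, sill, squeeze, tape
```

```bash
python3 - <<'E'
from h import *
for n in ['scene','top']:
    c=capture(n);save(c,n+'0.png');print(n,np.round(c['pose'],3).tolist(),c['fx'])
    for l in ['sill','lip','filter','filter_near','filter_far','extractor','tape','brush','jar_red','jar_blue','cup','squeeze']:
        print(l,[(np.round(d['location'],3).tolist(),round(d['p'],2)) for d in spotter.tip_of(n,l)[:3]])
E
```

```text
scene [[-0.314, 0.709, -0.631, 1.204], [0.949, 0.236, -0.208, 0.232], [0.001, -0.664, -0.748, 0.857], [0.0, 0.0, 0.0, 1.0]] 349.2671063902851
sill [([0.577, -0.148, 0.116], 0.89)]
lip [([0.562, 0.02, 0.097], 0.76)]
filter [([0.568, -0.102, 0.097], 0.86)]
filter_near [([0.578, -0.168, 0.142], 0.95)]
filter_far [([0.567, -0.008, 0.091], 0.73)]
extractor [([0.564, -0.023, 0.003], 0.73)]
tape [([0.462, 0.087, 0.116], 0.75), ([0.578, -0.148, 0.115], 0.25)]
brush [([0.601, 0.078, 0.114], 0.76)]
jar_red [([0.549, -0.429, 0.002], 0.6)]
jar_blue [([0.463, 0.458, 0.002], 0.84)]
cup [([0.637, 0.428, 0.002], 0.66)]
squeeze []
top [[-0.003, -0.986, 0.164, 0.314], [-1.0, 0.003, -0.002, -0.008], [0.002, -0.164, -0.986, 1.619], [0.0, 0.0, 0.0, 1.0]] 486.8150477981292
sill [([0.572, -0.146, 0.11], 0.9)]
lip [([0.565, 0.018, 0.096], 0.97)]
filter [([0.571, -0.098, 0.101], 0.68)]
filter_near [([0.575, -0.169, 0.145], 0.57), ([0.602, 0.074, 0.117], 0.5), ([0.421, -0.444, 0.0], 0.5)]
filter_far [([0.562, -0.008, 0.091], 0.75)]
extractor [([0.566, -0.022, -0.001], 0.77)]
tape [([0.468, 0.088, 0.113], 0.64), ([0.635, 0.431, 0.004], 0.63)]
brush [([0.602, 0.076, 0.111], 0.74)]
jar_red [([0.55, -0.425, 0.004], 0.84), ([0.576, -0.149, 0.108], 0.51)]
jar_blue [([0.466, 0.455, 0.003], 0.89), ([0.554, -0.427, 0.002], 0.58)]
cup [([0.425, -0.443, 0.002], 0.94), ([0.636, 0.434, 0.004], 0.55)]
squeeze []
```

View pics/top0.png

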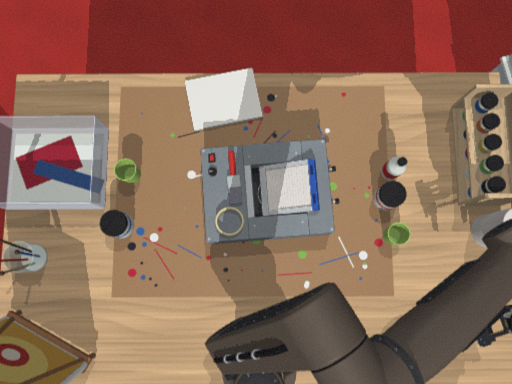

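View pics/scene0.png

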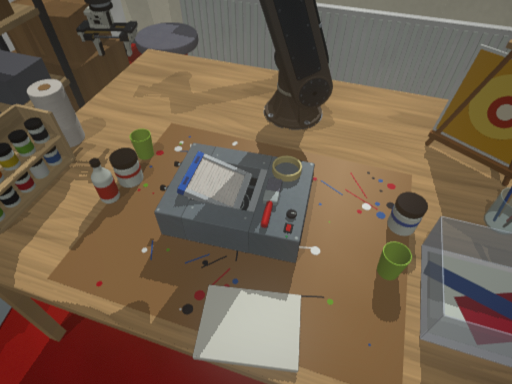

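The top view shows the extractor at about (265,190), with the blue rail at (314,185) over its right-hand deck. The push direction is world +y, and the approach side is clear. Next I'll fit exact poses.

```bash
cat >> h.py <<'E'
def cloud(c):
    v,u=np.mgrid[:384,:512]; z=c['z_map']
    p=np.stack([(u-c['cx'])/c['fx']*z,(v-c['cy'])/c['fy']*z,z],-1)
    return p@c['pose'][:3,:3].T+c['pose'][:3,3]
def ext(P,O,a):
    x=np.array([np.cos(a),np.sin(a)]);y=np.array([-x[1],x[0]]);d=P[...,:2]-O
    return np.stack([d@x,d@y,P[...,2]],-1)
E
python3 - <<'E'
from h import *
for n in ['top','scene']:
    c=capture(n);P=cloud(c);img=c['image'].astype(int)
    m=(c['z_map']>0)&(abs(P[...,2]-.115)<.006)&(P[...,0]>.38)&(P[...,0]<.76)&(abs(P[...,1]+.02)<.24)
    k,l,st,_=cv2.connectedComponentsWithStats(m.astype(np.uint8))
    mm=np.isin(l,[i for i in range(1,k) if st[i,4]>60])
    rect=cv2.minAreaRect((P[mm][:,:2]*1000).astype(np.float32));print(n,rect,np.median(P[mm][:,2]))
    O=np.array(rect[0])/1000
    blue=(img[...,2]>img[...,0]+60)&(img[...,2]>img[...,1]+40)&(P[...,2]>.11)&(abs(P[...,1]+.17)<.06)&(abs(P[...,0]-.57)<.12)
    B=P[blue];q=cv2.minAreaRect((B[:,:2]*1000).astype(np.float32));print('rail',len(B),q,np.percentile(B[:,2],[5,50,95]))
    np.save(n+'_rail.npy',B)
    for a in np.radians([92.,93,94,95]):
        e=ext(P,O,a)[mm]; 
        f=[np.percentile(e[:,0],[.5,99.5]),np.percentile(e[:,1],[.5,99.5])];print(np.degrees(a),np.round(f,4).tolist())
E
```

```text
top ((565.4752807617188, -27.491989135742188), (300.3486022949219, 402.72357177734375), 4.3491740226745605) 0.11406984407993392
rail 345 ((580.8433837890625, -170.14962768554688), (167.8660888671875, 23.13355255126953), 4.0758891105651855) [0.13682602 0.14449574 0.15080029]
92.0 [[-0.198, 0.2005], [-0.151, 0.1523]]
93.0 [[-0.197, 0.1994], [-0.1491, 0.1503]]
94.0 [[-0.1965, 0.199], [-0.1481, 0.149]]
95.0 [[-0.1967, 0.1993], [-0.1486, 0.149]]
scene ((565.3176879882812, -29.720687866210938), (302.7402648925781, 405.4653015136719), 4.31611967086792) 0.11646478778186409
rail 257 ((577.1051635742188, -168.27554321289062), (159.38327026367188, 18.50217628479004), 3.66359806060791) [0.1430309  0.14705816 0.15070566]
92.0 [[-0.1956, 0.2039], [-0.154, 0.1488]]
93.0 [[-0.1949, 0.2025], [-0.1517, 0.1478]]
94.0 [[-0.1946, 0.2016], [-0.15, 0.1475]]
95.0 [[-0.1953, 0.2013], [-0.1508, 0.1483]]
```

Request:
step_arm(
  motion=[
    [0.0876, -0.04, 0.024, 0, -0.12],
    [0.0876, -0.09, 0.054, 0, -0.26],
    [0.0876, -0.14, 0.084, 0, -0.4],
    [0.0876, -0.19, 0.114, 0, -0.55],
    [0.0876, -0.24, 0.144, 0, -0.7],
  ],
)

```text
time_s: 2.28
tcp_pos: [0.3753, -0.4453, 0.2459]
eef_rot: [-180.0, -0.0, -124.0]
contact_force: [1.4, -0.3, 0.2]
gripper_width: 0.0876
```

```bash
cat >> h.py <<'E'
O0=np.array([.5655,-.0275]);A0=np.radians(94.3)
def plan(ex,ey,z):
    s=r.get_state();p=np.array(s['tcp_pos']);Y=np.radians(s['eef_rot'][2])
    x=np.array([np.cos(A0),np.sin(A0)]);y=np.array([-x[1],x[0]])
    t=O0+ex*x+ey*y;d=t-p[:2]
    print('t',s['time_s'],'now ext',np.round(ext(p,O0,A0),4),'rot',np.round(s['eef_rot'],2),'F',np.round(s['contact_force'],1),'w',round(s['gripper_width'],4))
    turn=-(((np.degrees(A0-Y)-180)+180)%360-180)
    print('dx,dy,dz',np.round([d@[np.cos(Y),np.sin(Y)],d@[np.sin(Y),-np.cos(Y)],p[2]-z],4),'roll',round(np.radians(turn),4))
E
python3 -c "
from h import *
plan(-.2,-.0015,.246)"
```

```text
t 2.275 now ext [-0.4023  0.221   0.2459] rot [-179.96   -0.   -123.98] F [ 1.4 -0.3  0.2] w 0.0876
dx,dy,dz [-2.967e-01 -4.930e-02 -1.000e-04] roll -0.6682
```

Request:
step_arm(
  motion=[
    [0.0876, -0.06, -0.01, 0, -0.14],
    [0.0876, -0.12, -0.02, 0, -0.28],
    [0.0876, -0.18, -0.03, 0, -0.42],
    [0.0876, -0.24, -0.04, 0, -0.55],
    [0.0876, -0.285, -0.048, 0, -0.668],
  ],
)

```text
time_s: 2.9
tcp_pos: [0.5758, -0.2361, 0.2457]
eef_rot: [-180.0, -0.0, -85.7]
contact_force: [-0.4, -0.8, -0.3]
gripper_width: 0.0875
```

```bash
python3 -c "
from h import *
plan(-.2,-.0015,.139)"
```

```text
t 2.9 now ext [-0.2088  0.0054  0.2457] rot [-1.7997e+02 -1.0000e-02 -8.5690e+01] F [-0.4 -0.8 -0.3] w 0.0875
dx,dy,dz [-0.0088 -0.0069  0.1067] roll 0.0003
```

Request:
step_arm(
  motion=[
    [0.0876, -0.004, -0.004, 0.04, 0],
    [0.0876, -0.008, -0.007, 0.08, 0],
    [0.0876, -0.008, -0.007, 0.1, 0],
    [0.0876, -0.008, -0.007, 0.106, 0],
    [0.0876, -0.008, -0.007, 0.106, 0],
  ],
)

```text
time_s: 3.52
tcp_pos: [0.5809, -0.2299, 0.1399]
eef_rot: [-180.0, -0.0, -86.0]
contact_force: [0.2, -0.5, 0.3]
gripper_width: 0.0875
```

```bash
python3 -c "
from h import *
plan(-.165,-.0015,.139)
c=capture('scene');save(c,'s1.png');c=capture('wrist');save(c,'w1.png')"
```

```text
t 3.525 now ext [-2.030e-01 -2.000e-04  1.399e-01] rot [-1.7999e+02 -1.0000e-02 -8.5990e+01] F [ 0.2 -0.5  0.3] w 0.0875
dx,dy,dz [-0.038  -0.0011  0.0009] roll -0.005
```

View pics/s1.png

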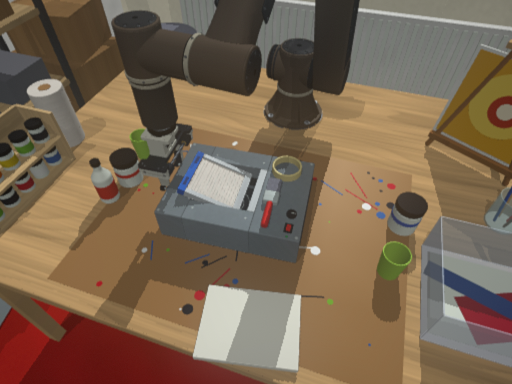

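View pics/w1.png

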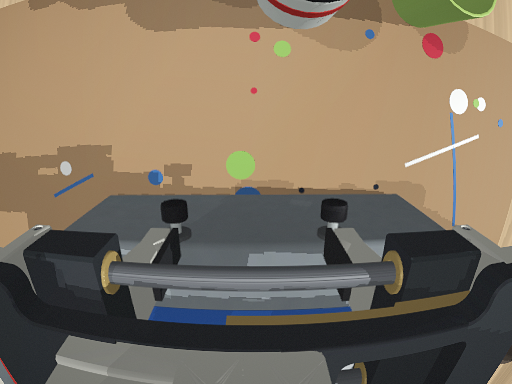

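Request:
step_arm(
  motion=[
    [0.0876, -0.01, -0.001, 0, 0],
    [0.0876, -0.02, -0.001, 0, 0],
    [0.0876, -0.028, -0.001, 0, 0],
    [0.0876, -0.034, -0.001, 0, 0],
    [0.0876, -0.04, -0.001, 0, 0],
  ],
)

```text
time_s: 4.25
tcp_pos: [0.5789, -0.1893, 0.1396]
eef_rot: [180.0, -0.0, -86.0]
contact_force: [0.3, -1.0, -0.8]
gripper_width: 0.0878
```

Request:
step_arm(
  motion=[
    [0.0876, -0.004, 0, 0, 0],
    [0.0876, -0.008, 0, 0, 0],
    [0.0876, -0.012, 0, 0, 0],
    [0.0876, -0.016, 0, 0, 0],
    [0.0876, -0.02, 0, 0, 0],
  ],
)

```text
time_s: 4.88
tcp_pos: [0.5775, -0.1696, 0.1395]
eef_rot: [180.0, -0.0, -86.0]
contact_force: [0.0, -0.9, 0.9]
gripper_width: 0.0872
```

```bash
python3 -c "
from h import *
plan(-.1275,-.0015,.139)
c=capture('scene');cv2.imwrite('pics/s2.png',cv2.resize(c['image'][130:280,120:320,::-1],None,fx=4,fy=4))"
```

```text
t 4.875 now ext [-0.1426 -0.0013  0.1395] rot [180.    -0.   -85.99] F [ 0.  -0.9  0.9] w 0.0872
dx,dy,dz [-0.0151 -0.0001  0.0005] roll -0.005
```

View pics/s2.png

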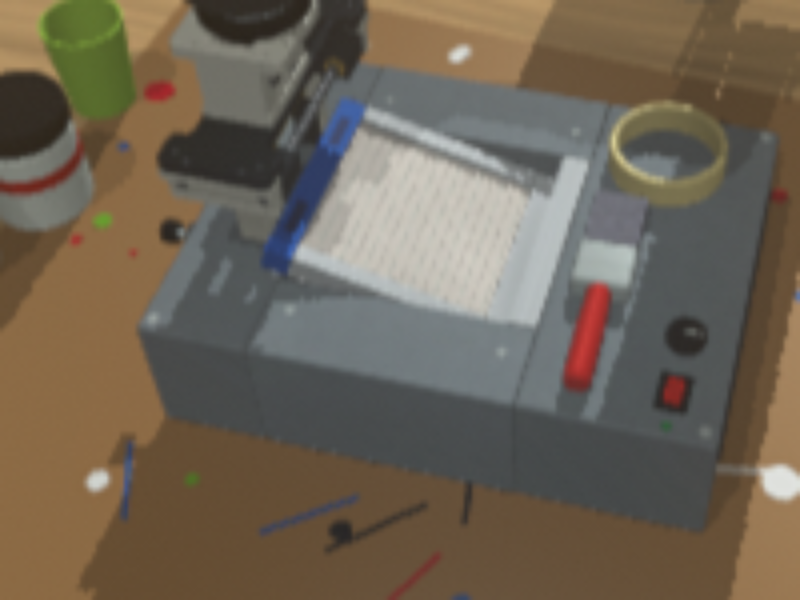

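The rail is square against both fingers, with its ends at (350,110) and (280,260) in the crop, and the far edge is at the lip. I'll keep pushing slowly.

Request:
step_arm(
  motion=[
    [0.0876, -0.003, 0, 0, 0],
    [0.0876, -0.006, 0, 0, 0],
    [0.0876, -0.009, 0, 0, 0],
    [0.0876, -0.011, 0, 0, 0],
    [0.0876, -0.013, 0, 0, 0],
  ],
)

```text
time_s: 5.55
tcp_pos: [0.5766, -0.1567, 0.1396]
eef_rot: [180.0, 0.0, -86.0]
contact_force: [-0.5, -1.7, 0.6]
gripper_width: 0.0876
```

```bash
python3 -c "
from h import *
plan(-.1275,-.0015,.139)
c=capture('scene');cv2.imwrite('pics/s3.png',cv2.resize(c['image'][130:280,120:320,::-1],None,fx=4,fy=4))
for l in ['filter_near','filter_far','filter']:
  print(l,[(np.round(ext(np.array(d['location']),O0,A0),4),round(d['p'],2)) for d in spotter.tip_of('scene',l)[:2]])
"
```

```text
t 5.55 now ext [-0.1297 -0.0014  0.1396] rot [180.     0.   -85.99] F [-0.5 -1.7  0.6] w 0.0876
dx,dy,dz [-0.0022 -0.0001  0.0006] roll -0.0051
filter_near [(array([-0.1062, -0.0013,  0.1298]), 0.85)]
filter_far [(array([ 0.0611, -0.0051,  0.0904]), 0.69), (array([ 4.464e-01, -1.080e-01,  3.000e-04]), 0.27)]
filter [(array([-0.0373,  0.0046,  0.0891]), 0.82)]
```

View pics/s3.png

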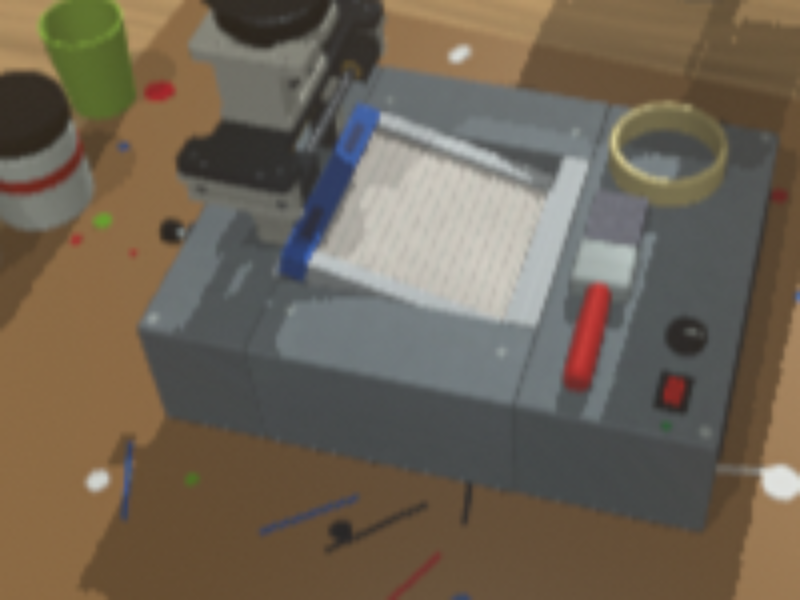

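Request:
step_arm(
  motion=[
    [0.0876, -0.001, 0, 0, 0],
    [0.0876, -0.002, 0, 0, 0],
    [0.0876, -0.003, 0, 0, 0],
    [0.0876, -0.003, 0, 0, 0],
  ],
)

```text
time_s: 6.25
tcp_pos: [0.5764, -0.1537, 0.1396]
eef_rot: [180.0, 0.0, -86.0]
contact_force: [-0.0, -0.3, 0.6]
gripper_width: 0.0876
```

```bash
python3 -c "
from h import *
plan(-.1275,-.0015,.139)
c=capture('scene');cv2.imwrite('pics/s4.png',cv2.resize(c['image'][130:280,120:320,::-1],None,fx=4,fy=4))
for l in ['filter_near','filter_far','filter']:
  print(l,[(np.round(ext(np.array(d['location']),O0,A0),4),round(d['p'],2)) for d in spotter.tip_of('scene',l)[:2]])
"
```

```text
t 6.25 now ext [-0.1267 -0.0014  0.1396] rot [180.     0.   -85.99] F [-0.  -0.3  0.6] w 0.0876
dx,dy,dz [ 0.0008 -0.0001  0.0006] roll -0.005
filter_near [(array([-0.104 , -0.0047,  0.129 ]), 0.86)]
filter_far [(array([ 0.0613, -0.0028,  0.0912]), 0.93)]
filter []
```

View pics/s4.png

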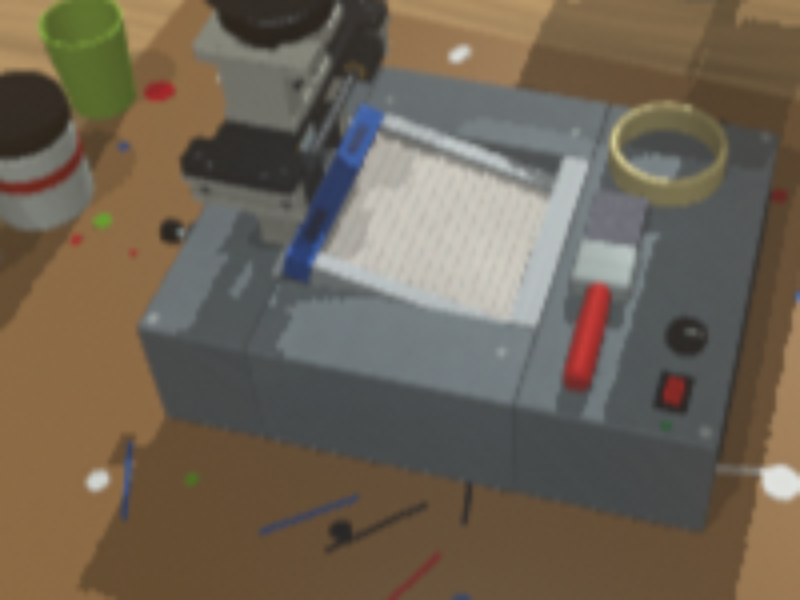

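Request:
step_arm(
  motion=[
    [0.0876, -0.001, 0, 0, 0],
    [0.0876, -0.002, 0, 0, 0],
    [0.0876, -0.003, 0, 0, 0],
    [0.0876, -0.003, 0, 0, 0],
  ],
)

```text
time_s: 6.95
tcp_pos: [0.5762, -0.1507, 0.1396]
eef_rot: [180.0, 0.0, -86.0]
contact_force: [-0.2, -0.0, 0.0]
gripper_width: 0.0876
```

```bash
cat >> h.py <<'E'
def rail(n):
    c=capture(n);P=cloud(c);img=c['image'].astype(int);e=ext(P,O0,A0)
    b=(img[...,2]>img[...,0]+60)&(img[...,2]>img[...,1]+40)&(c['z_map']>0)&(P[...,2]>.07)&(abs(e[...,0]+.12)<.05)&(abs(e[...,1])<.1)
    E=e[b];q=E[abs(E[:,1])<.09]
    k=np.polyfit(q[:,1],q[:,2],1)
    print(n,'rail n',len(q),'x,y,z med',np.round(np.median(q,0),4),'z at -70,70',np.round(np.polyval(k,[-.07,.07]),4),'x pct',np.round(np.percentile(q[:,0],[3,97]),4))
    return c
E
python3 -c "
from h import *
plan(-.1275,-.0015,.139)
rail('top');rail('scene')
for l in ['filter_near','filter_far','filter']:
  print(l,[(np.round(ext(np.array(d['location']),O0,A0),4),round(d['p'],2)) for d in spotter.tip_of('scene',l)[:2]])
"
```

```text
t 6.95 now ext [-0.1237 -0.0014  0.1396] rot [180.     0.   -85.98] F [-0.2 -0.   0. ] w 0.0876
dx,dy,dz [ 0.0038 -0.0001  0.0006] roll -0.0049
top rail n 24 x,y,z med [-0.0956  0.01    0.1246] z at -70,70 [0.1036 0.1463] x pct [-0.098  -0.0928]
scene rail n 131 x,y,z med [-0.1009  0.0261  0.128 ] z at -70,70 [0.1278 0.1283] x pct [-0.1098 -0.0926]
filter_near [(array([-1.039e-01,  1.000e-04,  1.231e-01]), 0.78), (array([0.0025, 0.0039, 0.0031]), 0.34)]
filter_far [(array([ 0.0651, -0.0044,  0.0892]), 0.79)]
filter [(array([-0.0285,  0.0034,  0.086 ]), 0.61)]
```

Request:
step_arm(
  motion=[
    [0.06, 0.015, 0, 0, 0],
    [0.03, 0.02, 0, -0.02, 0],
    [0.03, 0.02, 0, -0.06, 0],
    [0.03, 0.02, 0, -0.06, 0],
  ],
)

```text
time_s: 7.7
tcp_pos: [0.5795, -0.1719, 0.203]
eef_rot: [-179.7, -0.1, -86.0]
contact_force: [-0.3, -0.8, -0.3]
gripper_width: 0.0528
```

```bash
python3 -c "
from h import *
plan(-.105,0,.2)
c=rail('scene');cv2.imwrite('pics/s5.png',cv2.resize(c['image'][130:280,120:320,::-1],None,fx=4,fy=4))
c=capture('wrist');save(c,'w5.png')
"
```

```text
t 7.7 now ext [-0.1451 -0.0031  0.203 ] rot [-1.7967e+02 -7.0000e-02 -8.5990e+01] F [-0.3 -0.8 -0.3] w 0.0528
dx,dy,dz [-0.04    0.0033  0.003 ] roll -0.0051
scene rail n 243 x,y,z med [-0.1016 -0.0059  0.1282] z at -70,70 [0.1282 0.1282] x pct [-0.1099 -0.0925]
```

View pics/s5.png

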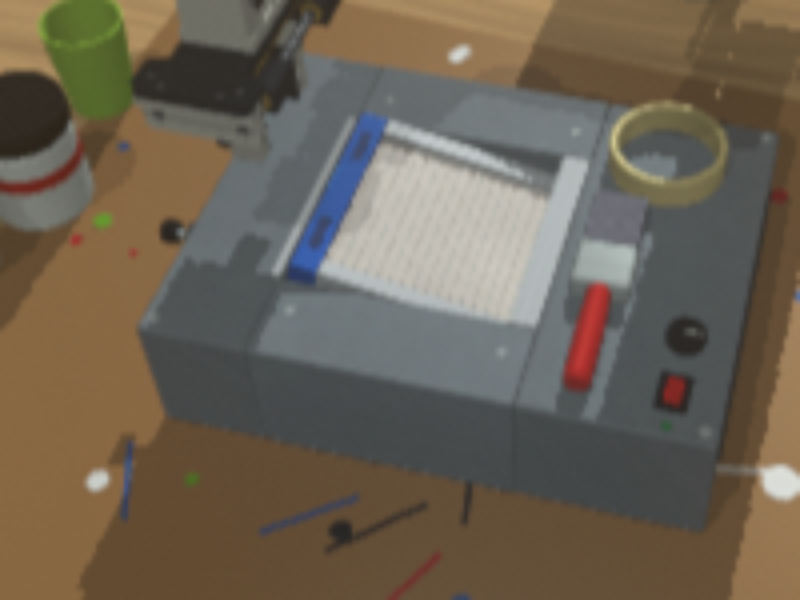

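View pics/w5.png

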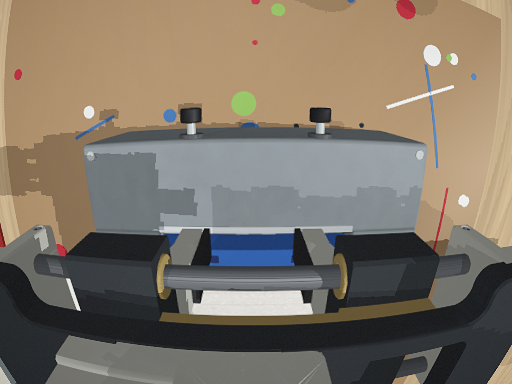

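Request:
step_arm(
  motion=[
    [0.03, -0.02, 0.002, 0, 0],
    [0.03, -0.039, 0.003, 0.01, 0],
    [0.03, -0.039, 0.003, 0.03, 0],
    [0.03, -0.039, 0.003, 0.042, 0],
    [0.03, -0.039, 0.003, 0.048, 0],
  ],
)

```text
time_s: 8.43
tcp_pos: [0.5714, -0.1316, 0.1503]
eef_rot: [179.9, -0.0, -86.0]
contact_force: [-0.2, 0.4, 0.2]
gripper_width: 0.0301
```

```bash
python3 -c "
from h import *
plan(-.104,0,.111)
"
```

```text
t 8.425 now ext [-0.1042  0.0019  0.1503] rot [179.9   -0.   -85.96] F [-0.2  0.4  0.2] w 0.0301
dx,dy,dz [-0.0002 -0.0019  0.0393] roll -0.0045
```

Request:
step_arm(
  motion=[
    [0.03, 0, -0.002, 0.006, 0],
    [0.03, 0, -0.002, 0.012, 0],
    [0.03, 0, -0.002, 0.017, 0],
    [0.03, 0, -0.002, 0.021, 0],
    [0.03, 0, -0.002, 0.025, 0],
  ],
)

```text
time_s: 9.05
tcp_pos: [0.574, -0.1319, 0.1263]
eef_rot: [-180.0, 0.0, -86.0]
contact_force: [0.3, -1.6, 0.4]
gripper_width: 0.0301
```

Request:
step_arm(
  motion=[
    [0.03, 0, 0, 0.003, 0],
    [0.03, 0, 0, 0.006, 0],
    [0.03, 0, 0, 0.009, 0],
    [0.03, 0, 0, 0.011, 0],
    [0.03, 0, 0, 0.011, 0],
  ],
)

```text
time_s: 9.68
tcp_pos: [0.5737, -0.1318, 0.1153]
eef_rot: [180.0, 0.0, -86.0]
contact_force: [-0.3, -0.2, -1.0]
gripper_width: 0.03
```

```bash
python3 -c "
from h import *
plan(-.104,0,.111)
c=rail('scene');cv2.imwrite('pics/s6.png',cv2.resize(c['image'][130:280,120:320,::-1],None,fx=4,fy=4))
"
```

```text
t 9.675 now ext [-0.1047 -0.0004  0.1153] rot [ 1.7998e+02  1.0000e-02 -8.5990e+01] F [-0.3 -0.2 -1. ] w 0.03
dx,dy,dz [-0.0007  0.0004  0.0043] roll -0.0051
scene rail n 14 x,y,z med [-0.0973 -0.0171  0.0973] z at -70,70 [0.0977 0.0973] x pct [-0.1079 -0.0942]
```

View pics/s6.png

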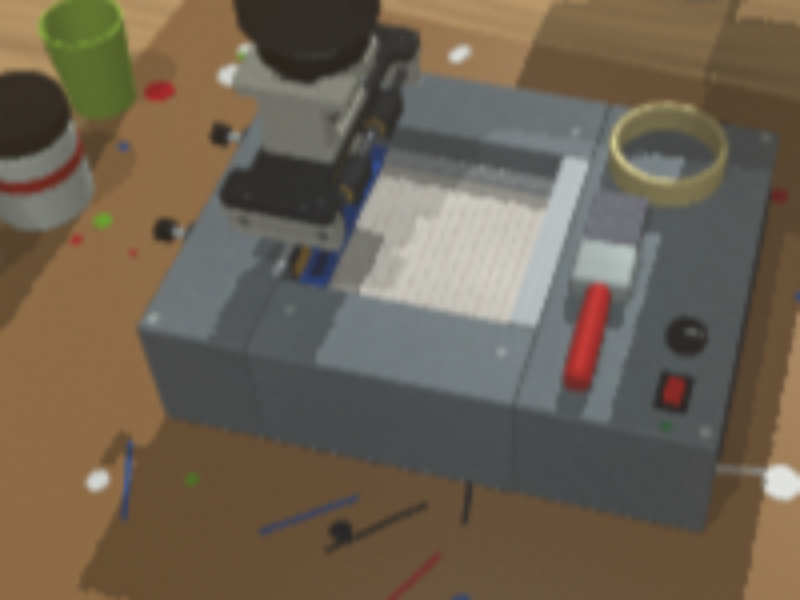

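The rail is down at about z=0.097 and a brass catch nose shows at (300,260). I'll press the last few millimetres and watch the force.

Request:
step_arm(
  motion=[
    [0.03, 0, 0, 0.001, 0],
    [0.03, 0, 0, 0.002, 0],
    [0.03, 0, 0, 0.003, 0],
    [0.03, 0, 0, 0.004, 0],
    [0.03, 0, 0, 0.004, 0],
  ],
)

```text
time_s: 10.35
tcp_pos: [0.5738, -0.132, 0.1115]
eef_rot: [180.0, -0.0, -86.0]
contact_force: [0.9, 0.7, 1.1]
gripper_width: 0.0298
```

Request:
step_arm(
  motion=[
    [0.03, 0, 0, 0.001, 0],
    [0.03, 0, 0, 0.002, 0],
    [0.03, 0, 0, 0.002, 0],
  ],
)

```text
time_s: 10.72
tcp_pos: [0.5739, -0.132, 0.1113]
eef_rot: [-180.0, -0.0, -86.0]
contact_force: [-5.7, 2.0, 13.3]
gripper_width: 0.0301
```

Request:
step_arm(
  motion=[
    [0.03, 0, 0, 0.001, 0],
    [0.03, 0, 0, 0.002, 0],
    [0.03, 0, 0, 0.002, 0],
  ],
)

```text
time_s: 11.1
tcp_pos: [0.574, -0.132, 0.1111]
eef_rot: [-179.9, -0.0, -85.9]
contact_force: [-11.1, 4.7, 29.1]
gripper_width: 0.0301
```

Request:
step_arm(
  motion=[
    [0.03, 0, 0, -0.01, 0],
    [0.03, 0, 0, -0.05, 0],
    [0.03, 0.05, 0, -0.1, 0],
    [0.03, 0.11, 0, -0.12, 0],
    [0.03, 0.14, 0, -0.12, 0],
  ],
)

```text
time_s: 11.72
tcp_pos: [0.5846, -0.2739, 0.2301]
eef_rot: [-179.8, -0.1, -86.0]
contact_force: [0.2, 0.4, -0.2]
gripper_width: 0.0302
```

```bash
python3 -c "
from h import *
plan(-.104,0,.111)
c=rail('scene');cv2.imwrite('pics/s7.png',cv2.resize(c['image'][130:280,120:320,::-1],None,fx=4,fy=4));save(c,'s7f.png')
c=rail('top');cv2.imwrite('pics/t7.png',cv2.resize(c['image'][120:260,190:350,::-1],None,fx=4,fy=4))
for n in ['scene','top']:
 for l in ['filter_near','filter_far','filter']:
  print(l,[(np.round(ext(np.array(d['location']),O0,A0),4),round(d['p'],2)) for d in spotter.tip_of(n,l)[:2]])
 for l in ['tape','brush','jar_red','jar_blue','cup','squeeze']:
  print(l,[(np.round(d['location'],3),round(d['p'],2)) for d in spotter.tip_of(n,l)[:2]])
"
```

```text
t 11.725 now ext [-0.2471 -0.0006  0.2301] rot [-1.7978e+02 -8.0000e-02 -8.6010e+01] F [ 0.2  0.4 -0.2] w 0.0302
dx,dy,dz [-0.1431  0.0014  0.1191] roll -0.0054
scene rail n 154 x,y,z med [-0.1009 -0.002   0.0938] z at -70,70 [0.0954 0.0922] x pct [-0.1125 -0.0942]Traceback (most recent call last):
  File "<string>", line 5, in <module>
    c=rail('top');cv2.imwrite('pics/t7.png',cv2.resize(c['image'][120:260,190:350,::-1],None,fx=4,fy=4))
  File "h.py", line 25, in rail
    k=np.polyfit(q[:,1],q[:,2],1)
    raise TypeError("expected non-empty vector for x")
TypeError: expected non-empty vector for x
```

View pics/s7.png

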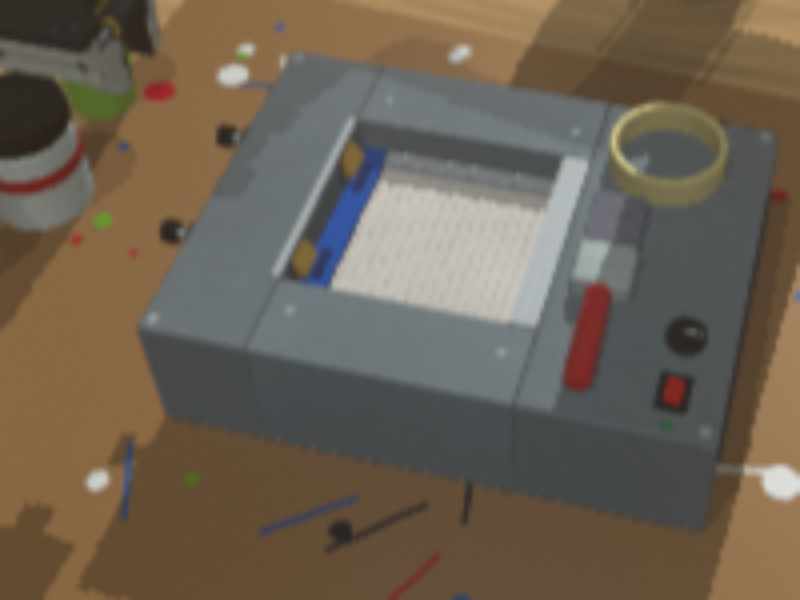

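Both brass catches, at (352,160) and (303,258), now cover the blue rail. One more check of the depth, level and bystanders.

```bash
python3 -c "
from h import *
c=capture('scene');P=ext(cloud(c),O0,A0)
# deck-corrected heights: frame side bars & rail & pleats
img=c['image'].astype(int)
for y in [-.075,-.03,.0,.03,.075]:
  m=(abs(P[...,0]+.1)<.006)&(abs(P[...,1]-y)<.01)&(c['z_map']>0)&(P[...,2]<.11);print('rail',y,m.sum(),np.round(np.median(P[m][:,2]) if m.any() else 0,4))
for x in [-.08,-.05,0,.03]:
  m=(abs(P[...,0]-x)<.01)&(abs(P[...,1])<.05)&(P[...,2]<.11)&(c['z_map']>0);print('pleat',x,m.sum(),np.round(np.median(P[m][:,2]),4))
for l in ['filter_near','filter_far']:
  print(l,[(np.round(ext(np.array(d['location']),O0,A0),4),round(d['p'],2)) for d in spotter.tip_of('scene',l)[:1]])
for l in ['tape','brush','jar_red','jar_blue','cup']:
  print(l,[(np.round(d['location'],3),round(d['p'],2)) for d in spotter.tip_of('scene',l)[:2]])
"
```

```text
rail -0.075 0 0
rail -0.03 23 0.0934
rail 0.0 22 0.093
rail 0.03 20 0.0934
rail 0.075 20 0.0935
pleat -0.08 165 0.0876
pleat -0.05 165 0.0875
pleat 0 172 0.0876
pleat 0.03 166 0.0873
filter_near [(array([-0.1038,  0.0002,  0.0912]), 0.83)]
filter_far [(array([ 0.0646, -0.0027,  0.0921]), 0.65)]
tape [(array([0.462, 0.089, 0.117]), 0.93)]
brush [(array([0.601, 0.077, 0.114]), 0.59)]
jar_red []
jar_blue [(array([0.463, 0.455, 0.002]), 0.81), (array([ 0.578, -0.148,  0.116]), 0.33)]
cup [(array([ 0.64 ,  0.426, -0.001]), 0.67), (array([ 0.428, -0.443, -0.002]), 0.5)]
```

View pics/s7f.png

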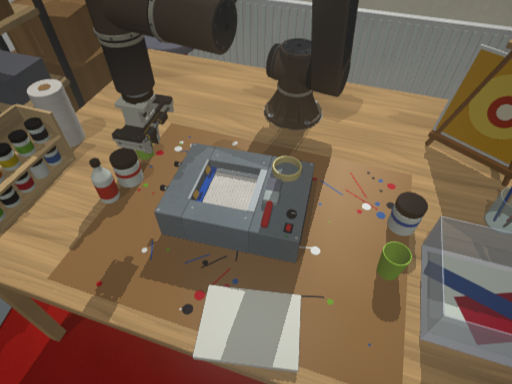

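The filter is flat and latched, the bystanders are where they were, and the gripper is clear of everything. I'm handing the job in.

```bash
python3 -c "
from h import *
print(workorder.close_job())"
```

```text
the job is handed in; nothing more can be done
None
```

The filter is seated flat under the lip with both spring catches out over the blue rail, and I've handed the job in at about 12 s. I pushed the blue end with the open fingers until the far edge was under the lip and the rail dropped past the sill. Then I pressed the middle of the rail down between the catches, peaking at about 30 N, and backed the arm off.

**Last checks**
- **Level:** the rail reads 93 mm high across its width. The pleats read 87 to 88 mm at four points along the filter. The scene camera reads about 1.5 mm high.
- **Position:** the far edge is at x = 65 mm (target 60 to 65). The blue rail's middle reads -104 mm, 1 mm past its -110 to -105 range and within the roughly 4 mm error of the estimate.
- **Catches:** both brass noses show over the blue rail in the scene picture. I judged this by eye, as the networks don't report the catches.
- **Bystanders:** the tape, brush, blue jar and both cups read within about 5 mm of where they started.

**Checks that failed or disagreed**
- The network did not find the red jar in the last picture and never found the squeeze bottle. Both look upright and in place in that picture.
- The final top-camera check found no blue rail pixels and stopped with an error, so the last checks come from the scene camera only.

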